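# Unclip the clogged dust filter

## Robot

A 7-joint arm with a two-finger parallel gripper is mounted at the origin on the work surface. World frame = base frame: x ahead of the robot, y to its left, z up, the work surface at z = 0. Lengths are in m, angles in rad, forces in N, time in s.
With the tool pointing down it reaches from about 0.35 to 0.9 m from the base axis. Payload 8.1 kg.
Tool frame: the origin (TCP) lies between the finger pads; the fingertips stand 17 mm ahead of it and the grasp point (between the pads) lies 2 mm behind it; z points along the fingers, y is the line along which they close (so a half turn about z gives the same grasp; the last joint's range is limited). The gripper opens to 92 mm and grips with 3 to 60 N. Pads are 19 mm wide; open, the fingers measure 130 mm over their backs; the gripper's body (75 mm by 190 mm) begins 47 mm behind the grasp point.
Start: joints at [-1.406, 0.434, 0.025, 1.573, -0.012, 1.134, -0.075], TCP at [0.165, 0.603, 0.244] pointing down, gripper open.
Joint ranges: [-2.62, 2.62], [-0.44, 2.09], [-1.27, 1.32], [0.08, 2.57], [-1.32, 4.46], [0.12, 2], [-2.74, 2.74]. Speed limits (rad/s): [2.22, 2.22, 3.01, 3.01, 3.14, 3.14, 3.14].

## Interface

Orientations are given as a rotation vector (axis times angle).
In Python, from cell import observe, get_image, calibration, sign_off, look_for, regions_of, landmark_of gives the robot as it stands.
- The arm moves only by the tool jog_arm, never from a script. Its argument "plan" is a list of rows, each an object with "offset": the shift along the tool's x, y, z normalised to -1 to 1, where 1 is 0.15 m, a list of three; "twist": the turn, a rotation vector about the tool's x, y, z normalised to -1 to 1, where 1 is 2 pi rad, a list of three; "fingers": the gripper command: -1 is shut, 1 is fully open, values between are in proportion. In form: [{"offset": [x, y, z], "twist": [ax, ay, az], "fingers": fingers}, ...]. A call has 1 to 20 rows; each row is the pose to reach, as a shift and turn from the pose commanded when the call began, along the tool's axes at that moment, turning the shorter way round; what a row does not reach only later rows make up. A row lasts 1/8 s, in which the tool goes at most 62.5 mm and 10.7 degrees, less where a joint would pass 70% of its speed; a pose out of reach is approached as far as the arm can. A call with a number of a shift or a turn outside -1 to 1 is refused whole. A call with a gripper value outside its range is refused whole. The fingers move at their own pace and stop on an object; "newtons" is the grip in N (left out, the last holds). Time passes only in rows, so rows that repeat a pose let the fingers close. It gives the time, the measured TCP pose, the force, the opening and the grip force at its end, in the units of the state.
- observe(): the state, without advancing time (a new reading comes with each control period).
- get_image(name): name is "side" or "top" or "wrist"; returns the picture (400x640x3 uint8, red, green, blue); there is no depth.
- calibration(name): a dict with "fov_y" (degrees; the focal length in pixels is half the picture's height over the tangent of half this angle, whatever the lens; pixels are square), "cx", "cy" (the principal point, pixels), "position" and "attitude" of the camera in the world. Camera axes: x right, y down, z forward; pixel columns grow to the right and rows downward; lengths in m; the calibration is good to about 2 mm. A picture is of the moment at which its call begins: read the wrist's pose just before it. calibration takes no time and is no camera call; for the wrist camera it gives the pose at the moment of the call.
- sign_off(): hands the job in; it is judged then, once.
Trained networks look in the newest picture that a camera, given by its name, has taken for a name from the list of things; names that differ only in an ending like _2 or _b are one class to them, and where a whole thing is asked for, a point or a joint stands for the part that bears it (a point fixed in the world has none). Each returns a list of dicts, best first, with "conf" (0 to 1); they miss things now and then, are a little off and sometimes report something else, mostly with a low value. They report only what shows in the picture. A call takes as long as a camera call. They do not tell look-alikes from the thing itself.
- look_for(thing, camera): "box" ([left, top, width, height] as shares, 0 to 1, of the picture: columns of its width, rows of its height, round what is visible of it).
- regions_of(thing, camera): "region" (400x640 bool, what is visible of it) and "box" ([left, top, width, height] as shares, 0 to 1, of the picture: columns of its width, rows of its height, round what is visible of it).
- landmark_of(thing, camera): "at" ([row, column] as shares, 0 to 1, of the picture: columns of its width, rows of its height: a listed point, or the origin of a listed thing).
The state is a dict: "clock": time; "joints": joint angles; "dq": joint speeds; "joint_efforts": joint torques, N m; "position": TCP position; "ee_rot": TCP orientation; "force": force on the tool from outside, world axes, zero at the start; "ft_torque": the same for the moment, N m; "width": opening from 0.0 (shut) to 1.0 (fully open); "gripper_force": force on a finger pad.
Only numpy, scipy, OpenCV 4.12 (cv2) and the standard library are available. Lean on these libraries where they do the work, as an engineer would, in place of code of your own. Each camera call takes 0.05 s, during which the arm holds its last target. There are 200 camera calls.

## Task

The brown filter in the green dust box is clogged: pinch its two orange tabs together to unclip it, lift it out and stand it upright in the shallow wooden tray, keeping the tabs pinched until it is down on the tray floor. Leave the clean white filter clipped in its bay.

Things in the scene. Friction and masses are not known exactly. Their poses are not given: they have to be found in the camera images.
- brown_filter_mid (a point): Centre of the clogged cartridge, 46 mm above its underside: black plastic, brown pleats on top, 72 mm long (own y), 92 mm high (z, up), core 34 mm thick (x), 0.16 to 0.31 kg. Its orange tabs are on its -x and +x sides: 64 mm over their pads at rest, 48 mm pressed in. Pad middles lie 27 mm above this point. Pinch along x from above with 15 to 30 N; this also holds it for carrying.
- white_filter_mid (a point): Centre (46 mm above its underside) of the clean cartridge: same shape and orange tabs but white pleats on top, clipped in the other bay. It stays there.
- dust_box: Fixed green box, 200 mm (x) by 300 mm (y), flat deck 60 mm up; origin under its centre. Bays at y = -65 and +65 mm hold the two filters in either order, same yaw as the box, 48 mm deep. Tab barbs catch under the deck until both tabs are in by 5 mm; then a filter lifts straight up with 3 mm of play. Nothing but the filters stands above the deck.
- tray: Fixed empty brown wooden tray, 220 mm (x) by 200 mm (y), walls 6 mm thick, 30 mm high. Origin at the centre of its underside, z up; inner floor 6 mm above it.
- brown_filter_tab_front (a joint): Travel (m) of the brown filter's tab on its -x side: 0 at rest, 0.008 pressed fully in towards the filter's middle (about 7 N; springs back). Its ribbed pad is 28 mm wide (y) and 36 mm high, from 9 to 45 mm above the filter's centre; its foot is 7 mm above the deck when clipped in.
- brown_filter_tab_rear (a joint): The same for the tab on its +x side: 0 at rest, 0.008 pressed fully in.
Mind the look-alikes: they are no part of the job. What is shaped like the part that bears white_filter_mid but yellow is not meant.

How it is judged:
By the outcome, as a careful person would: the job done as asked, in the order asked, and still so for the second after the job is handed in, with the robot touching nothing.
It also fails if it takes over 43 s, if anything falls off the work surface, if the arm or the gripper's body presses on something with over 40 N, if the wrist force passes 120 N, or if a joint passes its speed limit or range.

## Working session

There is one attempt and no reset: what is moved stays moved. The work goes in short steps, Python scripts to look and compute and a tool call to move; the robot and the scene stay as the last step left them, time stands still between calls to the robot, and variables do not carry over. Pictures are saved under pics/ and viewed, at most 10 in all, crops included, and the job is handed in when it is done.

Besides the shell and the picture viewer there is one more tool, called after "Emit:" in YAML: its name, and indented under it one key for each argument. jog_arm: Moves the arm, as the interface text tells. Scaled input: -1 to 1 covers 0.15 m each way for a shift and 2 pi rad each way for a turn. Its arguments: {"type":"object","properties":{"plan":{"type":"array","items":{"type":"object","properties":{"offset":{"type":"array","items":{"type":"number","minimum":-1,"maximum":1}},"twist":{"type":"array","items":{"type":"number","minimum":-1,"maximum":1}},"fingers":{"type":"number"}}}},"newtons":{"type":"number"}},"required":["plan"]}

```bash
mkdir -p pics; ls; cat > h.py <<'E'
import numpy as np, cv2
from scipy.spatial.transform import Rotation as R
from cell import *
def ray(name,rc,c=None):
    c=c or calibration(name); f=200/np.tan(np.radians(c['fov_y'])/2)
    d=np.array([(rc[1]*640-c['cx'])/f,(rc[0]*400-c['cy'])/f,1])
    a=np.array(c['attitude'],float)
    M=a if a.shape==(3,3) else R.from_rotvec(a).as_matrix()
    return np.array(c['position']),M@d
def at_z(name,rc,z,c=None):
    p,d=ray(name,rc,c); return p+d*(z-p[2])/d[2]
def save(n,im): cv2.imwrite('pics/'+n,im[:,:,::-1])
E
python3 - <<'E'
from h import *
print(observe())
for n in ['top','side']:
    im=get_image(n); save(n+'1.png',im); c=calibration(n); print(n,c)
    for t,z in [('brown_filter_mid',.058),('white_filter_mid',.058),('dust_box',0),('tray',0)]:
        for r in landmark_of(t,n)[:3]: print(t,r['conf'],np.round(r['at'],3),at_z(n,r['at'],z,c).round(3))
E
```

```text
pics
{'clock': 0.0, 'joints': array([-1.40560167,  0.43519617,  0.02501236,  1.57411964, -0.01160791,
        1.13399205, -0.07508661]), 'dq': array([ 0.0015825 ,  0.00052244, -0.00018055, -0.0006263 ,  0.00118474,
        0.00042372,  0.0006145 ]), 'joint_efforts': array([-4.37299659e-04, -6.67855883e+01,  9.84691344e-01, -3.14462113e+01,
       -6.05934416e-02,  4.30061657e-02,  1.82986332e-04]), 'position': array([0.16532091, 0.6022264 , 0.24295335]), 'ee_rot': array([-4.19536116e-01, -3.11339355e+00,  2.46426200e-03]), 'force': array([ 0.46013778, -0.52671129,  0.64295543]), 'ft_torque': array([ 0.04835966, -0.02103022,  0.06846829]), 'gripper_force': 0.0, 'width': 0.9964139793085915}
top {'fov_y': 57.210535327352446, 'cx': 319.336997609709, 'cy': 205.57475598574584, 'position': array([ 0.34941012, -0.01144546,  0.98727368]), 'attitude': array([-2.13969362,  2.18680625, -0.09498626])}
brown_filter_mid 0.8 [0.429 0.374] [0.536 0.205 0.058]
white_filter_mid 0.67 [0.616 0.305] [0.346 0.316 0.058]
white_filter_mid 0.66 [0.441 0.302] [0.527 0.323 0.058]
dust_box 0.56 [0.452 0.346] [0.524 0.267 0.   ]
tray 0.86 [0.493 0.615] [ 0.468 -0.2    0.   ]
side {'fov_y': 42.22784018800697, 'cx': 308.16925381301877, 'cy': 191.08028591448314, 'position': array([ 0.26971874, -0.92109219,  0.89077623]), 'attitude': array([-2.27019612,  0.24352558, -0.11573189])}
brown_filter_mid 0.8 [0.374 0.493] [0.535 0.19  0.058]
white_filter_mid 0.84 [0.338 0.373] [0.34  0.304 0.058]
white_filter_mid 0.83 [0.306 0.474] [0.53  0.329 0.058]
dust_box 0.58 [0.382 0.478] [ 0.523  0.258 -0.   ]
tray 0.95 [0.698 0.511] [ 0.471 -0.208  0.   ]
```

View pics/top1.png

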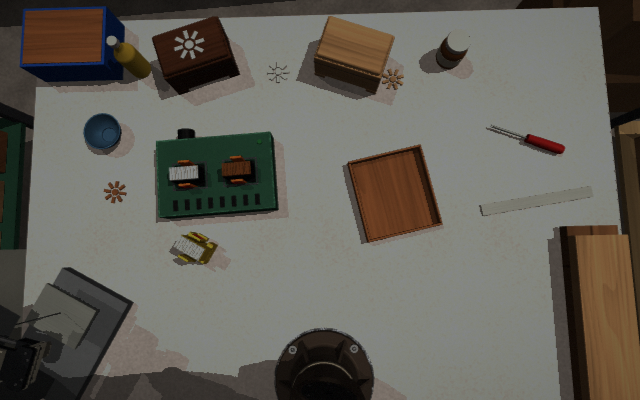

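View pics/side1.png

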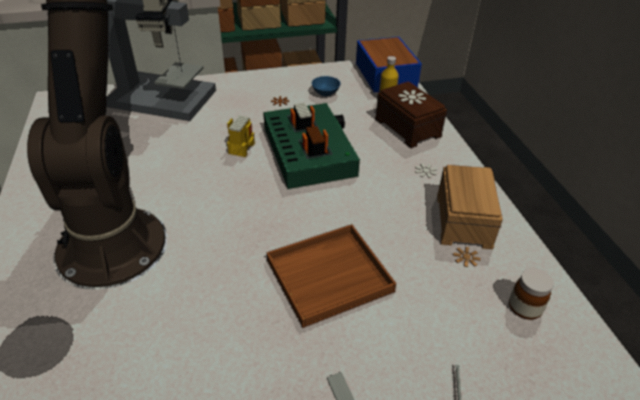

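The top view shows the green box with the white filter at about (185,173) and the brown one at (237,170). The yellow look-alike is at (195,248) and the tray centre at (395,195). The side view agrees, with brown at (316,140) and the tray at (330,273). Next I'll work out a hover above the brown filter.

```bash
cat >> h.py <<'E'
def go(p,yang):
    "offset/twist for TCP at p, tool z down, tool y at yang (deg) or +180"
    s=observe(); M=R.from_rotvec(s['ee_rot']); best=None
    for a in (yang,yang+180):
        t=np.radians(a); y=np.array([np.cos(t),np.sin(t),0]); z=np.array([0,0,-1.]); x=np.cross(y,z)
        w=(M.inv()*R.from_matrix(np.c_[x,y,z])).as_rotvec()
        if best is None or np.linalg.norm(w)<np.linalg.norm(best): best=w
    print('off',(M.inv().apply(np.array(p)-s['position'])/.15).round(3),'tw',(best/2/np.pi).round(4),'rows',np.degrees(np.linalg.norm(best))/10.7)
    yy=M.apply([0,1,0]); print('yang now',np.degrees(np.arctan2(yy[1],yy[0])).round(1),'pos',s['position'].round(4),'t',s['clock'])
E
python3 - <<'E'
from h import *
get_image('top');c=calibration('top')
for t,z in [('dust_box',.06),('tray',.03)]:
    r=regions_of(t,'top')[0]; k,_=cv2.findContours(r['region'].astype('uint8'),0,2); k=max(k,key=cv2.contourArea)
    b=cv2.boxPoints(cv2.minAreaRect(k)); P=np.array([at_z('top',(v/400,u/640),z,c) for u,v in b]); e=P[1]-P[0];e2=P[2]-P[1]
    print(t,r['conf'],P[:,:2].round(3).tolist(),P.mean(0).round(3),[np.degrees(np.arctan2(q[1],q[0])).round(1) for q in (e,e2)],np.linalg.norm(e),np.linalg.norm(e2))
go([.535,.2,.25],3)
E
```

```text
dust_box 0.62 [[0.651, 0.432], [0.666, 0.118], [0.433, 0.104], [0.419, 0.411]] [0.542 0.266 0.06 ] [np.float64(-87.4), np.float64(-176.6)] 0.3143314864825474 0.23292506474182573
tray 0.94 [[0.562, -0.074], [0.609, -0.275], [0.392, -0.317], [0.347, -0.121]] [ 0.477 -0.197  0.03 ] [np.float64(-76.9), np.float64(-168.8)] 0.2058643750006377 0.22094160616865152
off [-3.087 -1.937 -0.042] tw [ 0.    -0.     0.199] rows 6.696366247145263
yang now 74.7 pos [0.1654 0.6027 0.2437] t 0.65
```

Emit:
jog_arm:
  plan:
    - {"offset": [-0.33, -0.21, 0], "twist": [0, 0, 0], "fingers": 1}
    - {"offset": [-0.67, -0.42, 0], "twist": [0, 0, 0], "fingers": 1}
    - {"offset": [-1, -0.64, 0], "twist": [0, 0, 0], "fingers": 1}
    - {"offset": [-1, -0.64, 0], "twist": [0, 0, 0], "fingers": 1}

```text
clock: 1.15
position: [0.289, 0.4664, 0.2442]
ee_rot: [0.432, 3.11, -0.002]
force: [-0.5, 1.1, 0.2]
width: 1.0
gripper_force: 0.0
```

Emit:
jog_arm:
  plan:
    - {"offset": [-0.33, -0.21, 0], "twist": [0, 0, 0], "fingers": 1}
    - {"offset": [-0.67, -0.42, 0], "twist": [0, 0, 0], "fingers": 1}
    - {"offset": [-1, -0.64, 0], "twist": [0, 0, 0], "fingers": 1}
    - {"offset": [-1, -0.64, 0], "twist": [0, 0, 0], "fingers": 1}

```text
clock: 1.65
position: [0.4072, 0.3344, 0.244]
ee_rot: [0.431, 3.11, -0.001]
force: [-0.2, 0.3, 0.8]
width: 0.998
gripper_force: 0.0
```

Emit:
jog_arm:
  plan:
    - {"offset": [-0.5, -0.3, -0.02], "twist": [0, 0, 0.07], "fingers": 1}
    - {"offset": [-1, -0.63, -0.04], "twist": [0, 0, 0.14], "fingers": 1}
    - {"offset": [-1, -0.65, -0.04], "twist": [0, 0, 0.199], "fingers": 1}
    - {"offset": [-1, -0.65, -0.04], "twist": [0, 0, 0.199], "fingers": 1}
    - {"offset": [-1, -0.65, -0.04], "twist": [0, 0, 0.199], "fingers": 1}
    - {"offset": [-1, -0.65, -0.04], "twist": [0, 0, 0.199], "fingers": 1}
    - {"offset": [-1, -0.65, -0.04], "twist": [0, 0, 0.199], "fingers": 1}
    - {"offset": [-1, -0.65, -0.04], "twist": [0, 0, 0.199], "fingers": 1}

```text
clock: 2.65
position: [0.5223, 0.2061, 0.2496]
ee_rot: [-2.159, -2.282, -0.0]
force: [1.2, -0.2, 0.0]
width: 0.997
gripper_force: 0.0
```

```bash
cat > look.py <<'E'
from h import *
import sys
c=calibration('wrist'); im=get_image('wrist'); save(sys.argv[1],im); print(c['position'].round(3))
for t,z in [('brown_filter_mid',.058),('white_filter_mid',.058)]:
    for r in landmark_of(t,'wrist')[:3]: print(t,r['conf'],np.round(r['at'],3),at_z('wrist',r['at'],z,c).round(4))
h=cv2.cvtColor(im,cv2.COLOR_RGB2HSV)
m=((h[...,0]>4)&(h[...,0]<18)&(h[...,1]>190)&(h[...,2]>90)).astype('uint8')
n,l,s,cen=cv2.connectedComponentsWithStats(m)
for i in range(1,n):
    if s[i,4]>60: print(s[i],cen[i].round(1),at_z('wrist',(cen[i][1]/400,cen[i][0]/640),.103,c).round(4))
go([.535,.2,.15],3)
E
python3 look.py w1.png
```

```text
[0.518 0.273 0.392]
white_filter_mid 0.81 [0.132 0.225] [0.3442 0.3203 0.058 ]
off [-0.04   0.081  0.665] tw [-0.     -0.      0.0006] rows 0.020723282993484447
yang now 3.2 pos [0.5225 0.2052 0.2497] t 2.8
```

View pics/w1.png

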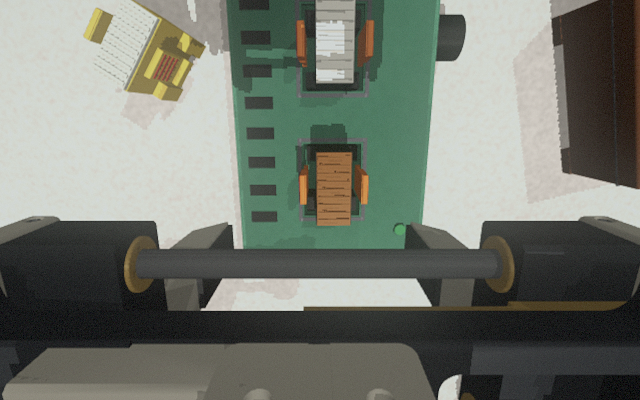

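The wrist view shows the brown pleats centred at about (334,189), with tabs at x≈304 and 364. The white filter is at about (335,42), further up the image.

```bash
python3 - <<'E'
from h import *
c=calibration('wrist'); 
f=lambda u,v,z=.104: at_z('wrist',(v/400,u/640),z,c).round(4)
b=f(334,189);w=f(335,42); print(b,w,w-b)
for q in [(316,152),(352,152),(352,226),(316,226),(300,185),(368,185)]: print(f(*q))
# box edges at deck
for q in [(230,40),(246,248),(438,0),(421,220)]: print(f(*q,.06))
e=f(438,70,.06)-f(421,220,.06);print(e)
go([b[0],b[1],.15],3)
E
```

```text
[0.5363 0.2041 0.104 ] [0.5284 0.3302 0.104 ] [-0.0079  0.1261  0.    ]
[0.5176 0.2376 0.104 ]
[0.5502 0.2395 0.104 ]
[0.5561 0.1685 0.104 ]
[0.5215 0.1666 0.104 ]
[0.5044 0.2061 0.104 ]
[0.5676 0.2097 0.104 ]
[0.429  0.3351 0.06  ]
[0.4444 0.1197 0.06  ]
[0.6237 0.3807 0.06  ]
[0.6375 0.1641 0.06  ]
[-0.0046  0.1555  0.    ]
off [-0.013  0.092  0.665] tw [-0.     -0.      0.0006] rows 0.020723282993484447
yang now 3.2 pos [0.5225 0.2052 0.2497] t 2.8
```

Emit:
jog_arm:
  plan:
    - {"offset": [-0.01, 0.092, 0.2], "twist": [0, 0, -0.0014], "fingers": 1}
    - {"offset": [-0.01, 0.092, 0.4], "twist": [0, 0, -0.0014], "fingers": 1}
    - {"offset": [-0.01, 0.092, 0.6], "twist": [0, 0, -0.0014], "fingers": 1}
    - {"offset": [-0.01, 0.092, 0.75], "twist": [0, 0, -0.0014], "fingers": 1}
    - {"offset": [-0.01, 0.092, 0.75], "twist": [0, 0, -0.0014], "fingers": 1}

```text
clock: 3.42
position: [0.5355, 0.2035, 0.1358]
ee_rot: [-2.15, -2.289, 0.005]
force: [-0.2, -0.1, 0.0]
width: 1.003
gripper_force: 0.0
```

```bash
python3 - <<'E'
from h import *
save('w2.png',get_image('wrist')); go([.5363,.2045,.087],3.7)
E
```

```text
off [0.006 0.    0.334] tw [-0.0002  0.0001 -0.0003] rows 0.012827363930013932
yang now 3.6 pos [0.5364 0.2037 0.1371] t 3.475
```

View pics/w2.png

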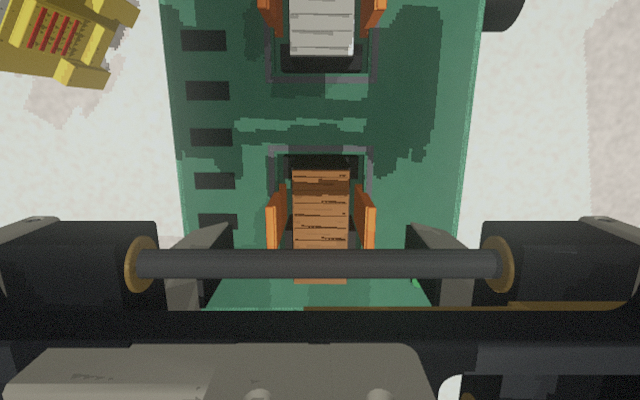

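The brown filter, centred at about u=321, lies midway between the fingers (about 210 and 430). I'll descend and pinch.

Emit:
jog_arm:
  newtons: 24
  plan:
    - {"offset": [0.006, 0, 0.12], "twist": [0, 0, 0], "fingers": 1}
    - {"offset": [0.006, 0, 0.24], "twist": [0, 0, 0], "fingers": 1}
    - {"offset": [0.006, 0, 0.334], "twist": [0, 0, 0], "fingers": 1}
    - {"offset": [0.006, 0, 0.334], "twist": [0, 0, 0], "fingers": 1}
    - {"offset": [0.006, 0, 0.334], "twist": [0, 0, 0], "fingers": -1}
    - {"offset": [0.006, 0, 0.334], "twist": [0, 0, 0], "fingers": -1}
    - {"offset": [0.006, 0, 0.334], "twist": [0, 0, 0], "fingers": -1}
    - {"offset": [0.006, 0, 0.334], "twist": [0, 0, 0], "fingers": -1}
    - {"offset": [0.006, 0, 0.334], "twist": [0, 0, 0], "fingers": -1}
    - {"offset": [0.006, 0, 0.334], "twist": [0, 0, 0], "fingers": -1}
    - {"offset": [0.006, 0, 0.334], "twist": [0, 0, 0], "fingers": -1}
    - {"offset": [0.006, 0, 0.334], "twist": [0, 0, 0], "fingers": -1}

```text
clock: 4.97
position: [0.5364, 0.2047, 0.0878]
ee_rot: [-2.152, -2.288, -0.0]
force: [-4.4, -0.9, 8.6]
width: 0.497
gripper_force: 24.0
```

Emit:
jog_arm:
  plan:
    - {"offset": [0, 0, -0.03], "twist": [0, 0, 0], "fingers": -1}
    - {"offset": [0, 0, -0.07], "twist": [0, 0, 0], "fingers": -1}
    - {"offset": [0, 0, -0.13], "twist": [0, 0, 0], "fingers": -1}
    - {"offset": [0, 0, -0.2], "twist": [0, 0, 0], "fingers": -1}
    - {"offset": [0, 0, -0.27], "twist": [0, 0, 0], "fingers": -1}
    - {"offset": [0, 0, -0.34], "twist": [0, 0, 0], "fingers": -1}
    - {"offset": [0, 0, -0.5], "twist": [0, 0, 0], "fingers": -1}
    - {"offset": [0, 0, -0.7], "twist": [0, 0, 0], "fingers": -1}
    - {"offset": [0, 0, -0.8], "twist": [0, 0, 0], "fingers": -1}
    - {"offset": [0, 0, -0.8], "twist": [0, 0, 0], "fingers": -1}

```text
clock: 6.22
position: [0.537, 0.2048, 0.208]
ee_rot: [2.152, 2.288, 0.003]
force: [0.1, 0.0, -2.1]
width: 0.502
gripper_force: 24.0
```

```bash
python3 - <<'E'
from h import *
im=np.vstack([get_image('side')[60:260,150:500],get_image('wrist')[100:300,150:500]]); save('s3.png',im); go([.474,-.2,.2],3.7); print(observe()['width'],observe()['force'])
E
```

```text
off [-2.666 -0.578  0.044] tw [-0.0002  0.     -0.0005] rows 0.017504155340568695
yang now 3.5 pos [0.536  0.2045 0.2063] t 6.325
0.49824630659785196 [-0.02991072 -0.09930617 -1.87757247]
```

View pics/s3.png

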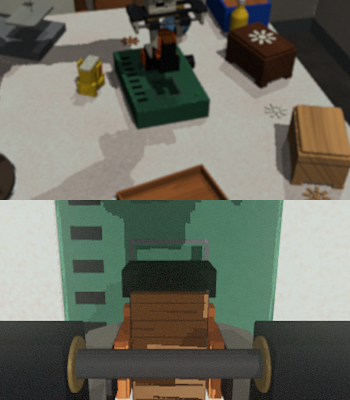

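The filter is out and held, with a pull of about 2 N, and the bay is empty. Now I'll carry it to the tray.

Emit:
jog_arm:
  plan:
    - {"offset": [-0.1, -0.02, 0], "twist": [0, 0, 0], "fingers": -1}
    - {"offset": [-0.3, -0.06, 0], "twist": [0, 0, 0], "fingers": -1}
    - {"offset": [-0.55, -0.11, 0], "twist": [0, 0, 0], "fingers": -1}
    - {"offset": [-0.8, -0.17, 0], "twist": [0, 0, 0], "fingers": -1}
    - {"offset": [-1, -0.22, 0], "twist": [0, 0, 0], "fingers": -1}

```text
clock: 6.95
position: [0.5116, 0.0498, 0.2064]
ee_rot: [-2.154, -2.286, 0.003]
force: [0.5, 0.8, -1.6]
width: 0.499
gripper_force: 24.0
```

Emit:
jog_arm:
  plan:
    - {"offset": [-0.25, -0.05, 0], "twist": [0, 0, 0], "fingers": -1}
    - {"offset": [-0.5, -0.11, 0], "twist": [0, 0, 0], "fingers": -1}
    - {"offset": [-0.75, -0.16, 0], "twist": [0, 0, 0], "fingers": -1}
    - {"offset": [-1, -0.22, 0], "twist": [0, 0, 0], "fingers": -1}

```text
clock: 7.45
position: [0.4877, -0.101, 0.2065]
ee_rot: [-2.153, -2.287, 0.002]
force: [0.4, 0.1, -1.8]
width: 0.495
gripper_force: 24.0
```

Emit:
jog_arm:
  plan:
    - {"offset": [-0.22, -0.05, 0], "twist": [0, 0, 0], "fingers": -1}
    - {"offset": [-0.42, -0.1, 0], "twist": [0, 0, 0], "fingers": -1}
    - {"offset": [-0.58, -0.14, 0], "twist": [0, 0, 0], "fingers": -1}
    - {"offset": [-0.66, -0.14, 0], "twist": [0, 0, 0], "fingers": -1}
    - {"offset": [-0.66, -0.14, 0], "twist": [0, 0, 0], "fingers": -1}
    - {"offset": [-0.66, -0.14, 0], "twist": [0, 0, 0], "fingers": -1}

```text
clock: 8.2
position: [0.4743, -0.198, 0.2068]
ee_rot: [-2.15, -2.289, -0.0]
force: [-0.2, 0.4, -2.4]
width: 0.497
gripper_force: 24.0
```

```bash
python3 - <<'E'
from h import *
save('s4.png',get_image('side')[150:400,180:480]); go([.474,-.2,.09],3.7); print(observe()['width'],observe()['force'])
E
```

```text
off [-0.015 -0.003  0.779] tw [-0.0001 -0.0001 -0.0003] rows 0.009694426673469207
yang now 3.6 pos [ 0.4743 -0.1979  0.2069] t 8.25
0.49684681979146555 [-0.23969491 -0.05055136 -2.15353999]
```

View pics/s4.png

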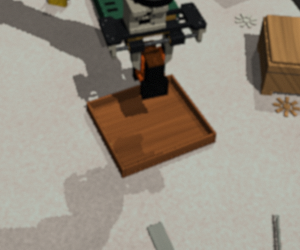

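The side crop shows the filter hanging upright above the tray. I'll lower it now.

Emit:
jog_arm:
  plan:
    - {"offset": [0, 0, 0.15], "twist": [0, 0, 0], "fingers": -1}
    - {"offset": [0, 0, 0.35], "twist": [0, 0, 0], "fingers": -1}
    - {"offset": [0, 0, 0.55], "twist": [0, 0, 0], "fingers": -1}
    - {"offset": [0, 0, 0.7], "twist": [0, 0, 0], "fingers": -1}
    - {"offset": [0, 0, 0.77], "twist": [0, 0, 0], "fingers": -1}
    - {"offset": [0, 0, 0.79], "twist": [0, 0, 0], "fingers": -1}
    - {"offset": [0, 0, 0.81], "twist": [0, 0, 0], "fingers": -1}
    - {"offset": [0, 0, 0.82], "twist": [0, 0, 0], "fingers": -1}
    - {"offset": [0, 0, 0.82], "twist": [0, 0, 0], "fingers": -1}

```text
clock: 9.38
position: [0.4744, -0.199, 0.0845]
ee_rot: [2.152, 2.288, 0.001]
force: [-0.2, 0.0, -1.1]
width: 0.5
gripper_force: 24.0
```

Emit:
jog_arm:
  plan:
    - {"offset": [0, 0, 0.007], "twist": [0, 0, 0], "fingers": -1}
    - {"offset": [0, 0, 0.013], "twist": [0, 0, 0], "fingers": -1}
    - {"offset": [0, 0, 0.013], "twist": [0, 0, 0], "fingers": -1}

```text
clock: 9.75
position: [0.4741, -0.199, 0.0821]
ee_rot: [-2.152, -2.288, 0.0]
force: [0.4, -0.0, -1.5]
width: 0.498
gripper_force: 24.0
```

Emit:
jog_arm:
  plan:
    - {"offset": [0, 0, 0.007], "twist": [0, 0, 0], "fingers": -1}
    - {"offset": [0, 0, 0.013], "twist": [0, 0, 0], "fingers": -1}
    - {"offset": [0, 0, 0.013], "twist": [0, 0, 0], "fingers": -1}

```text
clock: 10.12
position: [0.4742, -0.1992, 0.0816]
ee_rot: [2.153, 2.288, 0.002]
force: [-5.6, 3.0, 21.5]
width: 0.498
gripper_force: 24.1
```

It's down on the floor at 21 N. I'll ease off slightly, release, and withdraw straight up.

Emit:
jog_arm:
  plan:
    - {"offset": [0, 0, -0.006], "twist": [0, 0, 0], "fingers": -1}
    - {"offset": [0, 0, -0.006], "twist": [0, 0, 0], "fingers": -1}

```text
clock: 10.38
position: [0.4742, -0.1991, 0.0817]
ee_rot: [2.152, 2.288, 0.001]
force: [-3.5, -0.0, 10.3]
width: 0.502
gripper_force: 24.1
```

Emit:
jog_arm:
  plan:
    - {"offset": [0, 0, -0.004], "twist": [0, 0, 0], "fingers": -1}
    - {"offset": [0, 0, -0.004], "twist": [0, 0, 0], "fingers": 1}
    - {"offset": [0, 0, -0.004], "twist": [0, 0, 0], "fingers": 1}
    - {"offset": [0, 0, -0.004], "twist": [0, 0, 0], "fingers": 1}
    - {"offset": [0, 0, -0.004], "twist": [0, 0, 0], "fingers": 1}
    - {"offset": [0, 0, -0.004], "twist": [0, 0, 0], "fingers": 1}
    - {"offset": [0, 0, -0.004], "twist": [0, 0, 0], "fingers": 1}
    - {"offset": [0, 0, -0.15], "twist": [0, 0, 0], "fingers": 1}
    - {"offset": [0, 0, -0.4], "twist": [0, 0, 0], "fingers": 1}
    - {"offset": [0, 0, -0.7], "twist": [0, 0, 0], "fingers": 1}
    - {"offset": [0, 0, -1], "twist": [0, 0, 0], "fingers": 1}
    - {"offset": [0, 0, -1], "twist": [0, 0, 0], "fingers": 1}
    - {"offset": [0, 0, -1], "twist": [0, 0, 0], "fingers": 1}

```text
clock: 12.0
position: [0.4739, -0.1987, 0.2306]
ee_rot: [-2.151, -2.289, -0.0]
force: [-0.6, -0.1, -0.4]
width: 1.0
gripper_force: 0.0
```

```bash
python3 - <<'E'
from h import *
save('s5.png',np.vstack([get_image('side')[80:330,150:500],get_image('wrist')[:300,150:500]])); s=observe(); print(s['width'],s['force'],s['clock'])
E
```

```text
1.0020216429844075 [-0.59128143  0.27334535  1.00460872] 12.1
```

View pics/s5.png

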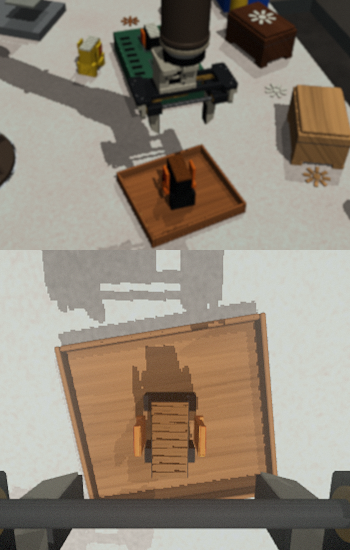

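The filter stands upright in the tray, clear of the walls, with its tabs sprung back out and the gripper well above it.

```bash
python3 -c "
from cell import *
print(sign_off())"
```

```text
the job is handed in; nothing more can be done
None
```

The brown filter was unclipped, lifted out and stood upright in the tray, tabs pinched until it was on the floor; the white filter was never touched, and the job was handed in at about 12 s.

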